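Fetch a pushed-back stock drawer out from under a bench shelf with a pull hook

ROBOT

A 6-joint arm with a two-finger parallel gripper is mounted at the origin on the work surface. World frame = base frame: x ahead of the robot, y to its left, z up, the work surface at z = 0. Lengths are in mm, angles in rad, forces in N, time in s.
With the tool pointing down it reaches from about 350 to 975 mm from the base axis. Payload 7.1 kg.
Tool frame: the origin (TCP) lies on the front face of the gripper's body, between the roots of the fingers; the fingertips stand 80 mm ahead of it and the grasp point (between the pads) lies 61 mm ahead of it; z points along the fingers, y is the line along which they close (so a half turn about z gives the same grasp; the last joint's range is limited). The gripper opens to 88 mm and grips with 3 to 60 N. Pads are 20 mm wide; open, the fingers measure 115 mm over their backs; the gripper's body (75 mm by 178 mm) begins 61 mm behind the grasp point.
Start: joints at [-1.146, 0.423, 1.63, -0, 1.089, -0.019], TCP at [268.374, -564.43, 302.675] pointing down, gripper open.
Joint ranges: [-3, 3], [-0.9, 2.11], [0.09, 2.58], [-1.31, 4.45], [0.11, 2.69], [-2.54, 2.54]. Speed limits (rad/s): [2.39, 2.39, 3.01, 3.14, 3.14, 3.14].

INTERFACE

Orientations are given as a rotation vector (axis times angle).
In Python, from workcell import readout, vision, close_job gives the robot as it stands.
- The arm moves only by the tool servo_tool, never from a script. Its argument "plan" is a list that holds one entry, the list of rows, each a list of 7 numbers: the gripper command: -1 is fully open, 1 is shut, values between are in proportion, then the shift along the world's x, y, z in units of 40 mm (1.0 is 40 mm), then the turn, a rotation vector about the world's x, y, z in units of 5 degrees (1.0 is 5 degrees). A call has 1 to 5 rows; each row shifts and turns the commanded pose from where the row before left it; what a row does not reach is not made up. A row lasts 1/12 s, in which the tool goes at most 41.7 mm and 7.16 degrees, less where a joint would pass 70% of its speed; a pose out of reach is approached as far as the arm can. A call is refused whole if a number of a shift passes 1 or a number of a turn 1, either way. A call with a gripper value outside its range is refused whole. The fingers move at their own pace and stop on an object; the grip force is fixed at half the most. Time passes only in rows, so rows that do not move let the fingers close. It gives the time, the measured TCP pose, the force, the opening and the grip force at its end, in the units of the state.
- readout.get_obs(): the state, without advancing time (a new reading comes with each control period).
- vision.get_image(name): name is "side" or "top" or "wrist"; returns the picture (400x640x3 uint8, red, green, blue); there is no depth.
- vision.camera_params(name): a dict with "fx", "fy", "cx", "cy" (pixels), "D" ([k1, k2, p1, p2, k3] as OpenCV has them; the pictures are not rectified), "rvec" (rotation vector, rad) and "tvec" (3), from world to camera coordinates, as OpenCV has them; the wrist camera has in their place "hand_eye" (4x4, takes a point from camera to tool coordinates, whose origin is the TCP and whose axes are the flange's). Camera axes: x right, y down, z forward; pixel columns grow to the right and rows downward; lengths in mm; the calibration is good to about 2 mm. A picture is of the moment at which its call begins: read the wrist's pose just before it. camera_params takes no time and is no camera call.
- close_job(): hands the job in; it is judged then, once.
The state is a dict: "t": time; "qpos": joint angles; "qvel": joint speeds; "joint_torque": joint torques, N m; "ee_pos": TCP position; "orientation": TCP orientation; "ft_force": force on the tool from outside, world axes, zero at the start; "moment": the same for the moment, N m; "width": finger opening in mm; "grasp_force": force on a finger pad.
Only numpy, scipy, OpenCV 4.12 (cv2) and the standard library are available. Lean on these libraries where they do the work, as an engineer would, in place of code of your own. Each camera call takes 0.05 s, during which the arm holds its last target. There are 200 camera calls.

TASK

The stock drawer under the low bench shelf has been shoved too far back to reach. Take the pull hook from the bench, reach it in under the shelf, feel for the ring eye of the drawer's swing pull, catch it and draw the drawer out to its stop, where its front stands level with the shelf's front edge. Then unhook and set the hook down (not drop it) on the bench in front of the shelf, free of the drawer; move the drawer by the hook only, never with the hand, and leave the carton, can, stock box and jar undisturbed.

Things in the scene. Friction and masses are not known exactly. Their poses are not given: they have to be found in the camera images.
- shelf: Fixed grey-green steel bench shelf, 400 wide (y), 330 deep (x), open in front; inner faces of its side sheets at y = +-170. Board 30 thick, underside 115 above the bench, top 145. Origin: middle of its front edge, at bench level; x points in under the shelf, away from the robot, y left, z up.
- drawer: Grey-green steel drawer under the shelf; slides along the shelf's x only, about 4 N friction, stays where left. Front panel 330 wide, from 12 to 104 above the bench. Origin: middle of the panel's front face, at bench level, axes as the shelf's. At its outer stop the origin is at the shelf's x = 0; it starts 80 to 115 mm behind. Its only hold is the swing pull (see pull_pin).
- pull_pin (a point): Upright pin of the drawer's steel swing pull, 12 mm before the panel face, 45 above the bench. On it turns, level, a strap 14 wide, 6 thick, 32 long, ending in a level ring: centre 50 from the pin, hole 20 wide, wire 8 thick. It stands anywhere up to 40 deg left or right of straight out (stops at 46), hidden and not measured; about 1.2 N at the ring turns it. Ears at the pin: 18 wide.
- hook: Pull hook, 0.2 kg: flat-sided pale wooden handle 110 long (x -85 to 25), 24 wide (y), 28 high (z 0 to 28), and a cranked steel rod 8 thick that rises to z = 34, runs on to x = 145 and turns down there. Origin: on the handle's underside, where it is best gripped across its width from above; x along the rod to the tip, z up. Lies on the underside, tip down.
- hook_tip (a point): Lower end of the hook's down-turned tip: 143 mm ahead of the hook's origin, 2 mm above the handle's underside. The tip is 8 thick and 28 mm long below the rod.
- carton: Bystander: small cardboard carton 120 x 90 x 70 high on the bench, origin under its centre.
- can: Bystander: steel can 72 across, 100 high, on the bench, origin under its centre.
- stockbox: Bystander: cardboard box 100 x 150 x 85 high standing on the shelf board, origin under its centre.
- jar: Bystander: glass jar 64 across, 85 high, on the shelf board, origin under its centre.
Not all that is in view belongs to the job. Of the things shaped like the hook, the wooden one is meant.

How it is judged:
By the outcome, as a careful person would: the job done as asked, in the order asked, and still so for the second after the job is handed in, with the robot touching nothing.
It also fails if it takes over 61 s, if anything falls off the work surface, if the arm or the gripper's body presses on something with over 40 N, if the wrist force passes 120 N, or if a joint passes its speed limit or range.

## Working session

There is one attempt and no reset: what is moved stays moved. The work goes in short steps, Python scripts to look and compute and a tool call to move; the robot and the scene stay as the last step left them, time stands still between calls to the robot, and variables do not carry over. Pictures are saved under pics/ and viewed, at most 10 in all, crops included, and the job is handed in when it is done.

Besides the shell and the picture viewer there is one more tool, called after "Call:" in YAML: its name, and indented under it one key for each argument. servo_tool: Moves the arm, as the interface text tells. Its arguments: {"type":"object","properties":{"plan":{"type":"array"}},"required":["plan"]}

```bash
mkdir -p pics; cat > h.py <<'E'
import numpy as np, cv2
from workcell import readout, vision
def save(n,f): 
    im=vision.get_image(n); cv2.imwrite('pics/'+f,im[...,::-1]); return im
def ray(name,uv,obs=None):
    p=vision.camera_params(name)
    K=np.array([[p['fx'],0,p['cx']],[0,p['fy'],p['cy']],[0,0,1.]])
    d=cv2.undistortPoints(np.array([[uv]],float),K,np.array(p['D'],float))[0,0]
    d=np.array([d[0],d[1],1.])
    if name=='wrist':
        H=np.array(p['hand_eye']); R=cv2.Rodrigues(np.array(obs['orientation'],float))[0]
        R2=R@H[:3,:3]; o=R@H[:3,3]+np.array(obs['ee_pos']); return o,R2@d
    R=cv2.Rodrigues(np.array(p['rvec'],float))[0]
    return -R.T@np.array(p['tvec'],float).ravel(), R.T@d
def atz(name,uv,z,obs=None):
    o,d=ray(name,uv,obs); return o+d*(z-o[2])/d[2]
def tri(*rs):
    A=np.zeros((3,3));b=np.zeros(3)
    for o,d in rs:
        d=d/np.linalg.norm(d);P=np.eye(3)-np.outer(d,d);A+=P;b+=P@o
    x=np.linalg.solve(A,b)
    return x,[np.linalg.norm(np.cross(x-o,d/np.linalg.norm(d))) for o,d in rs]
E
python3 - <<'E'
from h import *
print(readout.get_obs())
a=save('top','top0.png');b=save('side','side0.png')
for n in ('top','side','wrist'): print(vision.camera_params(n))
E
```

```text
{'t': 0.0, 'qpos': array([-1.14600333e+00,  4.23824678e-01,  1.63065813e+00, -3.69289272e-06,
        1.08856891e+00, -1.90298190e-02]), 'qvel': array([ 7.65177591e-04, -1.35234511e-03, -2.16469638e-03,  3.23611072e-04,
        5.76808021e-05,  7.72566214e-05]), 'joint_torque': array([-3.46929346e-04, -5.44641960e+01, -2.73671025e+01,  6.43755728e-02,
        2.27137335e-02, -1.26802656e-04]), 'ee_pos': array([ 268.20754471, -564.06927409,  301.92420833]), 'orientation': array([-3.06316214e+00, -6.91135668e-01,  4.66620786e-04]), 'ft_force': array([-0.05026475, -0.03448765,  0.76624982]), 'moment': array([-0.01781977, -0.00385899,  0.01658531]), 'grasp_force': 0.0, 'width': 87.75882153953037}
{'fx': 438.4075894965109, 'fy': 438.4075894965109, 'cx': 316.81841176883137, 'cy': 201.0756440562506, 'D': array([0.00430265, 0.        , 0.        , 0.        , 0.        ]), 'rvec': array([ 2.14324527, -2.15853929,  0.19522033]), 'tvec': array([ -57.97358027,  534.23613289, 1550.17263479])}
{'fx': 389.86545898765223, 'fy': 389.86545898765223, 'cx': 320.96625776673784, 'cy': 205.6571877312174, 'D': array([-0.02461108,  0.        ,  0.        ,  0.        ,  0.        ]), 'rvec': array([ 0.18142546, -2.63439978,  1.53380555]), 'tvec': array([ 530.77337308,  141.27718785, 1214.00001102])}
{'fx': 354.0354607499429, 'fy': 354.0354607499429, 'cx': 316.65357432376936, 'cy': 204.77912425880652, 'D': array([-0.05474888,  0.        ,  0.        ,  0.        ,  0.        ]), 'hand_eye': array([[ 3.18052750e-04, -9.57055556e-01, -2.89904400e-01,
         7.91934868e+01],
       [ 9.99999353e-01,  6.21010986e-04, -9.53036483e-04,
        -3.31775468e-01],
       [ 1.09214268e-03, -2.89903909e-01,  9.57055135e-01,
        -8.16903891e+01],
       [ 0.00000000e+00,  0.00000000e+00,  0.00000000e+00,
         1.00000000e+00]])}
```

View pics/top0.png

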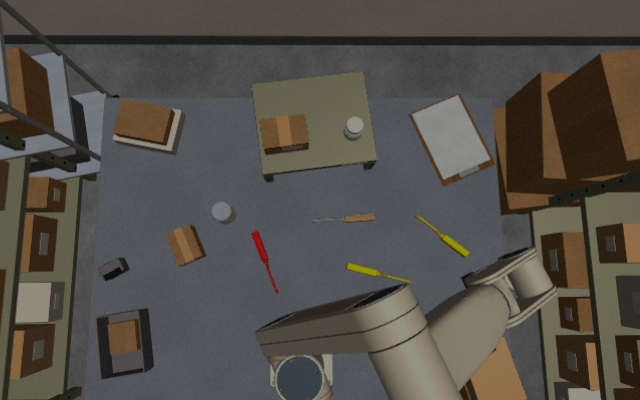

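View pics/side0.png

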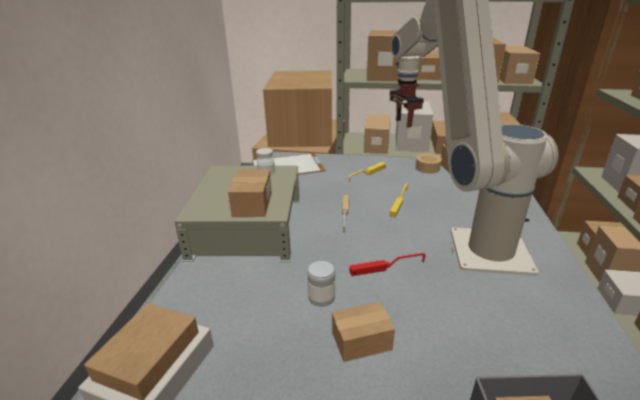

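The top view shows four hook-shaped things: red (260,248)-(277,292), yellow (350,266)-(410,282), yellow (467,255)-(417,216), and one with a tan handle (375,217)-(313,220). The tan one fits "pale wooden handle". I'll confirm it in an enlarged crop. The shelf's front edge runs from about (263,175) to (376,160).

```bash
python3 - <<'E'
import cv2,numpy as np
t=cv2.imread('pics/top0.png');s=cv2.imread('pics/side0.png')
a=cv2.resize(t[60:240,240:400],None,fx=3.3,fy=3.3,interpolation=cv2.INTER_CUBIC)
b=cv2.resize(s[180:250,315:375],None,fx=4.4,fy=4.4,interpolation=cv2.INTER_CUBIC)
c=np.zeros((600,800,3),np.uint8);c[:594,:528]=a;c[:308,534:534+264]=b
c=np.clip(c.astype(float)*1.5,0,255).astype(np.uint8)
cv2.imwrite('pics/c1.png',c)
E
```

```text
(no output)
```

View pics/c1.png

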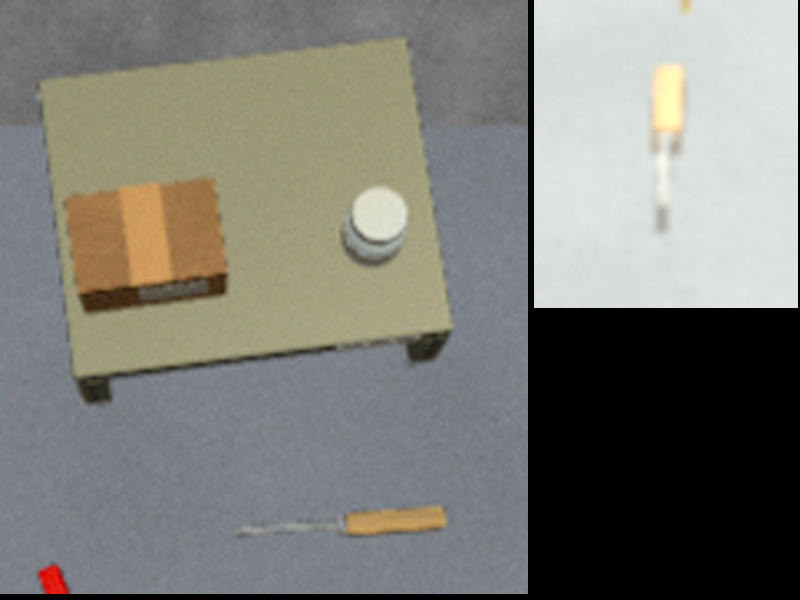

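The crop shows the tan handle from (345,218) to (375,217) with a bare steel rod ending at (312,221), so this is the wooden hook. The shelf board's top corners are at (263,174), (377,159), (252,85) and (363,72).

```bash
python3 - <<'E'
from h import *
np.set_printoptions(precision=1,suppress=True)
C={k:atz('top',v,145) for k,v in dict(fl=(262.7,174.2),fr=(377,159.4),bl=(252.1,84.8),br=(363,72.1)).items()}
for k in C: print(k,C[k])
n=np.linalg.norm
print('w',n(C['fl']-C['fr']),n(C['bl']-C['br']),'d',n(C['fl']-C['bl']),n(C['fr']-C['br']))
v=C['fl']-C['fr'];print('yaw',np.degrees(np.arctan2(-v[0],v[1])))
v=C['bl']-C['fl']+C['br']-C['fr'];print('yaw2',np.degrees(np.arctan2(v[1],v[0])))
# side view check: corners of shelf front edge
print('side fl',tri(ray('top',(262.7,174.2)),ray('side',(291,231))))
b=[ray('top',(374.8,216.7)),ray('side',(345.5,195.5))];print('back',tri(*b))
f=[ray('top',(344.5,218.2)),ray('side',(345.2,209.5))];print('front',tri(*f))
t=[ray('top',(312.1,221.2)),ray('side',(343.9,231.5))];print('tip',tri(*t))
B=atz('top',(374.8,216.7),28);F=atz('top',(344.5,218.2),28);T=atz('top',(312.1,221.2),10)
print(B,F,T,n(B-F),n(B-T))
for k,uv,z in (('can',(222,211),100),('carton',(186,245),70),('box',(284,132),230),('jar',(354.5,125),230)): print(k,atz('top',uv,z))
E
```

```text
fl [611.7 125.1 145. ]
fr [ 662.5 -268.8  145. ]
bl [934.5 165.7 145. ]
br [ 983.  -228.3  145. ]
w 397.1403104675806 396.9513702455726 d 325.38226971101597 323.00688111562897
yaw 7.361255210229195
yaw2 7.180103737778342
side fl (array([611.6, 127.7, 110.4]), [np.float64(7.638566900723009), np.float64(7.638566900723192)])
back (array([ 479.6, -275. ,   20.4]), [np.float64(1.5555760055946), np.float64(1.555576005594628)])
front (array([ 472.4, -163.1,   23.2]), [np.float64(0.4608763762177508), np.float64(0.46087637621774)])
tip (array([464.8, -44.6,   6.1]), [np.float64(0.2843437282577498), np.float64(0.2843437282576713)])
[ 477.2 -273.8   28. ] [ 472.3 -162.6   28. ] [464.1 -44.5  10. ] 111.23402727495032 230.29878939229488
can [491.6 269.1 100. ]
carton [376.8 396.8  70. ]
box [733.9  48.4 230. ]
jar [ 757.5 -183.6  230. ]
```

Measured values agree with the text: board 397 x 325, hook 230 long, tip near z = 2, handle top at 20–28. First I'll look under the shelf with the wrist camera, with the tool already at the pickup yaw.

Call:
servo_tool:
  plan:
    - [[-1, 0.29, 0.775, -0.07, 0, 0, 0.97], [-1, 0.29, 0.775, -0.07, 0, 0, 0.97], [-1, 0.29, 0.775, -0.07, 0, 0, 0.97], [-1, 0.29, 0.775, -0.07, 0, 0, 0.97], [-1, 0.29, 0.775, -0.07, 0, 0, 0.97]]

```text
t: 0.52
ee_pos: [326.4, -407.8, 288.2]
orientation: [-2.848, -1.325, 0.0]
ft_force: [0.5, 0.4, -0.0]
width: 87.7
grasp_force: 0.0
```

Call:
servo_tool:
  plan:
    - [[-1, 0.29, 0.775, -0.07, 0, 0, 0.97], [-1, 0.29, 0.775, -0.07, 0, 0, 0.97], [-1, 0.29, 0.775, -0.07, 0, 0, 0.97], [-1, 0.29, 0.775, -0.07, 0, 0, 0.97], [-1, 0.29, 0.775, -0.07, 0, 0, 0.97]]

```text
t: 0.93
ee_pos: [384.5, -252.8, 274.4]
orientation: [-2.506, -1.894, 0.0]
ft_force: [-0.4, -0.6, -0.3]
width: 87.9
grasp_force: 0.0
```

Call:
servo_tool:
  plan:
    - [[-1, 0.29, 0.775, -0.07, 0, 0, 0.97], [-1, 0.29, 0.775, -0.07, 0, 0, 0.97], [-1, 0.29, 0.775, -0.07, 0, 0, 0.97], [-1, 0.29, 0.775, -0.07, 0, 0, 0.97], [-1, 0, 0, 0, 0, -1, 0]]

```text
t: 1.35
ee_pos: [433.5, -126.3, 263.2]
orientation: [2.101, 2.248, 0.094]
ft_force: [-0.2, -0.4, -0.0]
width: 87.8
grasp_force: 0.0
```

Call:
servo_tool:
  plan:
    - [[-1, 0, 0, 0, 0, -1, 0], [-1, 0, 0, 0, 0, -1, 0], [-1, 0, 0, 0, 0, -1, 0], [-1, 0, 0, 0, 0, -1, 0], [-1, 0, 0, 0, 0, -1, 0]]

```text
t: 1.77
ee_pos: [430.3, -129.5, 263.3]
orientation: [1.877, 1.992, 0.484]
ft_force: [1.7, 1.9, -0.7]
width: 87.8
grasp_force: 0.0
```

Call:
servo_tool:
  plan:
    - [[-1, 0, 0, 0, 0, -1, 0], [-1, 0, 0, 0, 0, -1, 0], [-1, 0, 0, 0, 0, -1, 0], [-1, 0, 0, 0, 0, -1, 0], [-1, 0, 0, 0, 0, 0, 0]]

```text
t: 2.18
ee_pos: [431.6, -123.3, 262.2]
orientation: [1.778, 1.907, 0.645]
ft_force: [0.2, -0.3, -0.6]
width: 87.7
grasp_force: 0.0
```

```bash
python3 - <<'E'
from h import *
import pickle
o=readout.get_obs();im=save('wrist','w1.png');pickle.dump(o,open('w1.pkl','wb'))
b=np.clip(cv2.resize(np.rot90(im,0),None,fx=1.25,fy=1.25,interpolation=cv2.INTER_CUBIC).astype(float)*1.6,0,255).astype(np.uint8)
cv2.imwrite('pics/w1b.png',b[...,::-1]); print(o['t'],o['ee_pos'],o['orientation'],o['qpos'])
E
```

```text
2.1833 [ 431.55673686 -123.29946104  262.19758762] [1.77759989 1.90716134 0.64526932] [-0.46033203  0.1354014   2.33165268  1.3312598   0.31611509 -1.75481722]
```

View pics/w1b.png

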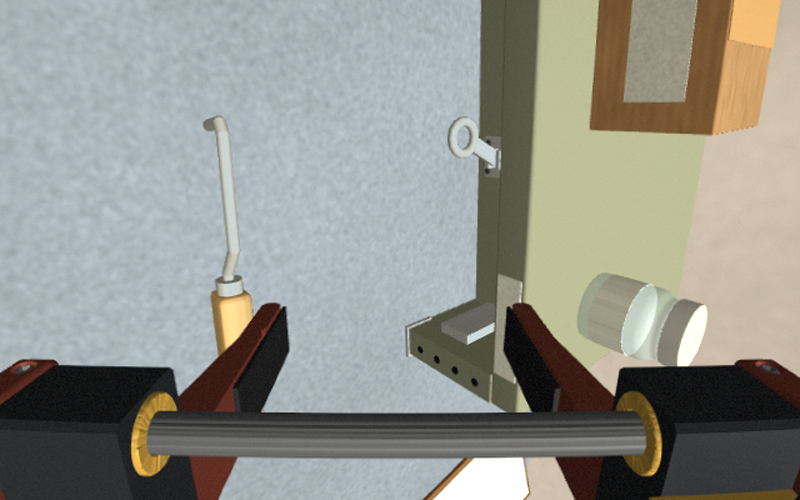

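The wrist view shows the ring eye under the shelf at view (463,137), which is raw (370.4,109.6), and the pin ears near view (491,158). The hook tip is at view (210,125) and the front of its handle at (231,290).

```bash
cat >> h.py <<'E'
yaw=np.radians(7.25); ex=np.array([np.cos(yaw),np.sin(yaw),0]);ey=np.array([-np.sin(yaw),np.cos(yaw),0])
S0=np.array([637.1,-71.9,0])
def sh(p): p=np.asarray(p)-S0; return np.array([p@ex,p@ey,p[2]])
E
python3 - <<'E'
from h import *
import pickle
np.set_printoptions(precision=1,suppress=True)
o=pickle.load(open('w1.pkl','rb'))
w=lambda u,v,z:atz('wrist',(u/1.25,v/1.25),z,o)
for n,u,v,z in (('ring',463.5,137,45),('ringtop',463.5,137,49),('pin',491,156,45),('bot1',480,20,12),('bot2',477,260,12),('hooktip',209,127,2),('hookrod',233,240,34),('handlefront',231,292,28),('shelf top front a',530,20,145),('shelf top front b',521,270,145)):
    p=w(u,v,z);print(n,p,sh(p))
u,v=463.5,137
E
```

```text
ring [670.1 -41.4  45. ] [36.6 26.1 45. ]
ringtop [665.9 -41.5  49. ] [32.4 26.5 49. ]
pin [709.9 -56.9  45. ] [74.1  5.7 45. ]
bot1 [713.1  68.1  12. ] [ 93.1 129.3  12. ]
bot2 [ 744.7 -171.9   12. ] [  94.1 -112.8   12. ]
hooktip [465.7 -45.4   2. ] [-166.7   47.9    2. ]
hookrod [ 469.5 -118.3   34. ] [-172.1  -24.9   34. ]
handlefront [ 468.6 -157.1   28. ] [-177.9  -63.2   28. ]
shelf top front a [613.7  28.6 145. ] [-10.5 102.6 145. ]
shelf top front b [ 637.3 -132.3  145. ] [ -7.4 -59.9 145. ]
```

Call:
servo_tool:
  plan:
    - [[-1, 0, 1, 0, 0, 0, 0], [-1, 0, 1, 0, 0, 0, 0], [-1, 0, 0.5, 0, 0, 0, 0], [-1, 0, 0, 0, 0, 0, 0], [-1, 0, 0, 0, 0, 0, 0]]

```text
t: 2.65
ee_pos: [432.8, -22.5, 263.2]
orientation: [1.773, 1.911, 0.645]
ft_force: [0.2, 0.9, -0.2]
width: 87.5
grasp_force: 0.0
```

```bash
python3 - <<'E'
from h import *
import pickle
o=readout.get_obs();im=save('wrist','w2.png');pickle.dump(o,open('w2.pkl','wb'))
def crop(im,x0,y0,w,h): return np.clip(cv2.resize(im[y0:y0+h,x0:x0+w],(400,600),interpolation=cv2.INTER_CUBIC).astype(float)*1.6,0,255).astype(np.uint8)
a=cv2.imread('pics/w1.png');b=im[...,::-1]
# ring positions: predict in w2
p=np.array([670.1,-41.4,45.]);H=np.array(vision.camera_params('wrist')['hand_eye']);R=cv2.Rodrigues(o['orientation'])[0]
c=H[:3,:3].T@(R.T@(p-o['ee_pos'])-H[:3,3]);u=316.65+354*c[0]/c[2];v=204.8+354*c[1]/c[2];print(u,v,o['ee_pos'],o['orientation'])
x0,y0=int(u)-40,int(v)-60;print(x0,y0)
cv2.imwrite('pics/c2.png',np.hstack([crop(a,340,50,80,120),crop(b,x0,y0,80,120)]))
E
```

```text
361.0573703588487 198.51248477005026 [432.80635304 -22.48544061 263.20679938] [1.77323265 1.91097049 0.6451964 ]
321 138
```

View pics/c2.png

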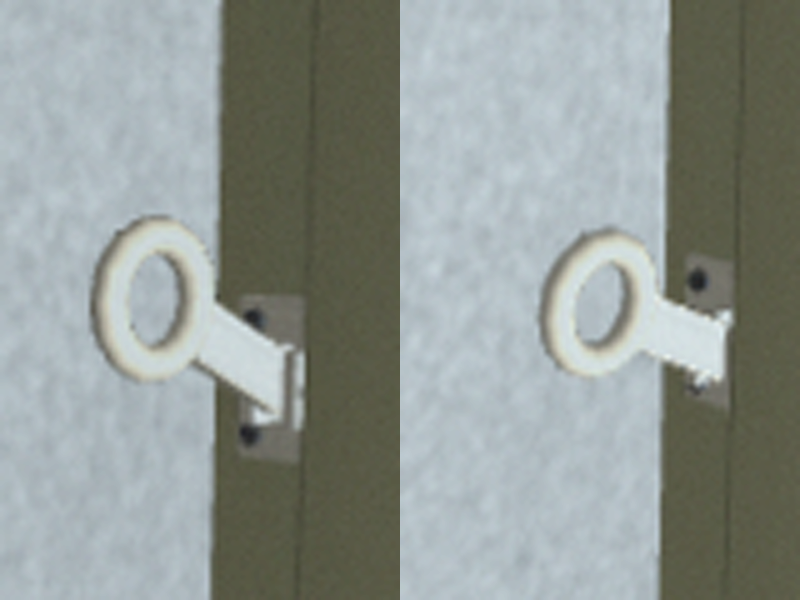

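The crops show the ring centre at raw (371,109.6) in view 1 and (361,198.6) in view 2. The plate screws are at (390.8,113.6) and (389.8,136.6) in view 1, and (380.6,194) and (380.4,215) in view 2.

```bash
python3 - <<'E'
from h import *
import pickle
np.set_printoptions(precision=1,suppress=True)
o1=pickle.load(open('w1.pkl','rb'));o2=pickle.load(open('w2.pkl','rb'))
for n,a,b in (('ring',(371,109.6),(361,198.6)),('s1',(390.8,113.6),(380.6,194)),('s2',(389.8,136.6),(380.4,215))):
    x,r=tri(ray('wrist',a,o1),ray('wrist',b,o2));print(n,x,sh(x),np.round(r,1))
print('ring45',sh(atz('wrist',(371,109.6),45,o1)),sh(atz('wrist',(361,198.6),45,o2)))
for uv,o in (((382.6,162),o1),((384.2,50),o1),((374.6,144),o2),((373.2,252),o2)): print('bot',sh(atz('wrist',uv,12,o)))
x=sum(tri(ray('wrist',a,o1),ray('wrist',b,o2))[0] for a,b in (((390.8,113.6),(380.6,194)),((389.8,136.6),(380.4,215))))/2
d=np.degrees
R=cv2.Rodrigues(o2['orientation'])[0];print(R)
E
```

```text
ring [669.8 -41.4  45.4] [36.3 26.1 45.4] [0.1 0.1]
s1 [721.2 -44.1  30.3] [87.  17.  30.3] [0.2 0.2]
s2 [721.8 -71.8  32.7] [ 84.1 -10.6  32.7] [0.3 0.3]
ring45 [36.9 26.  45. ] [36.5 26.  45. ]
bot [ 94.3 -47.6  12. ]
bot [94.1 91.5 12. ]
bot [93.5 79.  12. ]
bot [ 94.4 -76.   12. ]
[[-0.1  0.8  0.6]
 [ 1.   0.1  0. ]
 [-0.   0.6 -0.8]]
```

Ring at shelf (36.5, 26, 45), panel face at x = 94 (expected 80–115), strap about 29° left and 50 mm from the pin. These are consistent with the text. Next I'll grasp the hook.

```bash
cat >> h.py <<'E'
from scipy.spatial.transform import Rotation as Ro
def go(p,yawdeg):
    o=readout.get_obs();a=np.radians(yawdeg);c,s=np.cos(a),np.sin(a)
    T=np.array([[c,s,0],[s,-c,0],[0,0,-1.]])
    d=(Ro.from_matrix(T)*Ro.from_rotvec(o['orientation']).inv()).as_rotvec()
    np.set_printoptions(precision=2,suppress=True)
    print('t',o['t'],'shift40',(np.array(p)-o['ee_pos'])/40,'turn5',np.degrees(d)/5,'pos',o['ee_pos'],'f',o['ft_force'],'w',o['width'],o['grasp_force'])
E
python3 -c "
from h import *
go([472,-188,140],93)"
```

```text
t 2.7 shift40 [ 0.98 -4.12 -3.08] turn5 [-0.32  7.59 -0.23] pos [432.91 -23.32 263.19] f [ 0.78 -0.18  0.17] w 87.97031025010394 0.0
```

Call:
servo_tool:
  plan:
    - [[-1, 0.12, -0.515, -0.2, -0.04, 0.95, -0.03], [-1, 0.12, -0.515, -0.3, -0.04, 0.95, -0.03], [-1, 0.12, -0.515, -0.4, -0.04, 0.95, -0.03], [-1, 0.12, -0.515, -0.4, -0.04, 0.95, -0.03], [-1, 0.12, -0.515, -0.4, -0.04, 0.95, -0.03]]

```text
t: 3.12
ee_pos: [449.8, -81.7, 221.1]
orientation: [1.925, 2.059, 0.454]
ft_force: [0.8, 1.3, 0.2]
width: 87.8
grasp_force: 0.0
```

Call:
servo_tool:
  plan:
    - [[-1, 0.12, -0.515, -0.4, -0.04, 0.95, -0.03], [-1, 0.12, -0.515, -0.4, -0.04, 0.95, -0.03], [-1, 0.12, -0.515, -0.4, -0.04, 0.95, -0.03], [-1, 0, 0, 0, 0, 0, 0], [-1, 0, 0, 0, 0, 0, 0]]

```text
t: 3.53
ee_pos: [464.8, -143.5, 172.4]
orientation: [2.074, 2.193, 0.214]
ft_force: [0.1, 0.3, -0.2]
width: 87.8
grasp_force: 0.0
```

```bash
python3 -c "
from h import *
go([472,-188,83],93)
im=save('wrist','w3.png');cv2.imwrite('pics/w3b.png',np.clip(im[...,::-1]*1.5,0,255))"
```

```text
t 3.5333 shift40 [ 0.18 -1.11 -2.24] turn5 [-0.26  2.07 -0.04] pos [ 464.8  -143.51  172.4 ] f [ 0.06  0.27 -0.17] w 87.79671531834927 0.0[ WARN:0@0.310] global loadsave.cpp:1063 imwrite_ Unsupported depth image for selected encoder is fallbacked to CV_8U.
```

View pics/w3b.png

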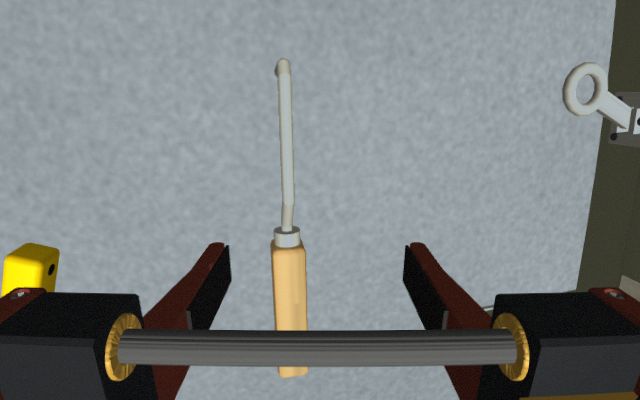

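The hook handle lies between the open fingers (handle column about 289, tip at (283,65)), and the ring is at (584,88). A yellow tool sits near the left finger at (30,265). I'll finish levelling the tool over the handle.

Call:
servo_tool:
  plan:
    - [[-1, 0.06, -0.37, -0.2, -0.08, 0.7, -0.01], [-1, 0.06, -0.37, -0.2, -0.08, 0.7, -0.01], [-1, 0.06, -0.37, -0.2, -0.08, 0.67, -0.01], [-1, 0, 0, 0, 0, 0, 0], [-1, 0, 0, 0, 0, 0, 0]]

```text
t: 4.0
ee_pos: [471.5, -185.5, 149.6]
orientation: [-2.158, -2.282, -0.007]
ft_force: [0.1, -0.5, -0.2]
width: 87.8
grasp_force: 0.0
```

```bash
python3 -c "
from h import *
import pickle
go([472,-188,83],93)
pickle.dump(readout.get_obs(),open('w4.pkl','wb'))
im=save('wrist','w4.png');cv2.imwrite('pics/w4b.png',np.clip(im[...,::-1]*1.5,0,255).astype(np.uint8))"
```

```text
t 4.0 shift40 [ 0.01 -0.06 -1.66] turn5 [-0.04  0.03 -0.04] pos [ 471.48 -185.55  149.55] f [ 0.1  -0.5  -0.16] w 87.84049782614625 0.0
```

View pics/w4b.png

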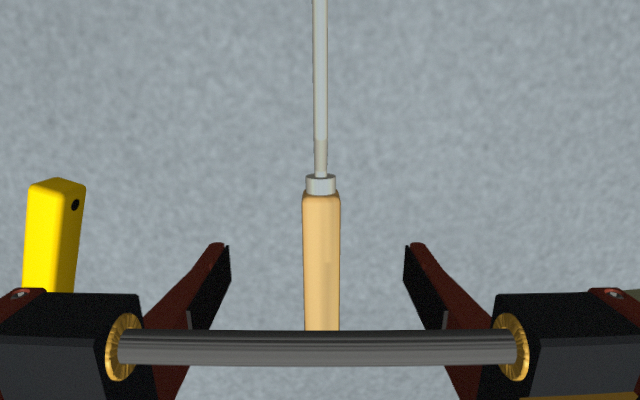

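Centred: handle at column 321, finger midline at 317, and the yellow tool is well clear. Descend and grip.

Call:
servo_tool:
  plan:
    - [[-1, 0, -0.06, -0.6, -0.02, 0.02, -0.03], [-1, 0, 0, -0.6, 0, 0, 0], [-1, 0, 0, -0.46, 0, 0, 0], [-1, 0, 0, 0, 0, 0, 0], [1, 0, 0, 0, 0, 0, 0]]

```text
t: 4.47
ee_pos: [470.9, -187.3, 83.1]
orientation: [-2.159, -2.278, -0.001]
ft_force: [-0.4, -0.1, 0.2]
width: 84.1
grasp_force: 0.0
```

Call:
servo_tool:
  plan:
    - [[1, 0, 0, 0, 0, 0, 0], [1, 0, 0, 0, 0, 0, 0], [1, 0, 0, 0, 0, 0, 0], [1, 0, 0, 0, 0, 0, 0], [1, 0, 0, 0, 0, 0, 0]]

```text
t: 4.88
ee_pos: [472.0, -188.3, 83.4]
orientation: [-2.161, -2.28, -0.001]
ft_force: [-0.5, -0.1, 0.3]
width: 51.3
grasp_force: 0.0
```

```bash
python3 -c "
from h import *
import pickle
o=pickle.load(open('w4.pkl','rb'))
p=atz('wrist',(321,193),28,o);print('handle front',p)
R=Ro.from_rotvec(o['orientation']).as_matrix();print('tool frame',R.T@(p-o['ee_pos']))
go([472,-188,83],93)"
```

```text
handle front [ 472.24628415 -159.26849735   28.        ]
tool frame [ 25.78359466   1.88242995 121.64419216]
t 4.8833 shift40 [ 0.    0.01 -0.01] turn5 [-0.01  0.   -0.01] pos [ 472.   -188.31   83.41] f [-0.52 -0.13  0.27] w 51.265448257991814 0.0
```

Call:
servo_tool:
  plan:
    - [[1, 0, 0, 0, 0, 0, 0], [1, 0, 0, 0, 0, 0, 0], [1, 0, 0, 0, 0, 0, 0], [1, 0, 0, 0, 0, 0, 0], [1, 0, 0, 0, 0, 0, 0]]

```text
t: 5.3
ee_pos: [472.0, -188.3, 82.9]
orientation: [-2.16, -2.279, -0.001]
ft_force: [-0.1, -0.7, -0.7]
width: 23.8
grasp_force: 30.0
```

Call:
servo_tool:
  plan:
    - [[1, 0, 0, 0, 0, 0, 0], [1, 0, 0, 0, 0, 0, 0], [1, 0, 0, 0.3, 0, 0, 0], [1, 0, 0, 0.7, 0, 0, 0], [1, 0, 0, 0.7, 0, 0, 0]]

```text
t: 5.72
ee_pos: [470.6, -187.7, 151.1]
orientation: [-2.157, -2.276, 0.001]
ft_force: [0.3, 0.0, -1.7]
width: 23.7
grasp_force: 30.0
```

```bash
python3 -c "
from h import *
go([472,-188,83],93)"
```

```text
t 5.7167 shift40 [ 0.03 -0.01 -1.7 ] turn5 [-0.03 -0.05 -0.02] pos [ 470.6  -187.74  151.12] f [ 0.34  0.03 -1.73] w 23.724276503614668 29.986953735351562
```

Hook held (opening 23.7 mm, grip 30 N). Turn it to the shelf's direction and bring it in front of the shelf.

Call:
servo_tool:
  plan:
    - [[1, -0.04, 0.16, 0, 0, 0, -0.95], [1, -0.04, 0.16, 0, 0, 0, -0.95], [1, -0.04, 0.16, 0, 0, 0, -0.95], [1, -0.04, 0.16, 0, 0, 0, -0.95], [1, -0.04, 0.16, 0, 0, 0, -0.95]]

```text
t: 6.13
ee_pos: [463.3, -155.8, 151.6]
orientation: [-2.586, -1.78, -0.001]
ft_force: [0.2, -0.8, -2.1]
width: 23.7
grasp_force: 30.0
```

Call:
servo_tool:
  plan:
    - [[1, -0.04, 0.16, 0, 0, 0, -0.95], [1, -0.04, 0.16, 0, 0, 0, -0.95], [1, -0.04, 0.16, 0, 0, 0, -0.95], [1, -0.04, 0.16, 0, 0, 0, -0.95], [1, -0.04, 0.16, 0, 0, 0, -0.95]]

```text
t: 6.55
ee_pos: [455.3, -123.8, 151.4]
orientation: [-2.897, -1.21, -0.001]
ft_force: [1.2, -0.6, -2.0]
width: 23.9
grasp_force: 30.0
```

Call:
servo_tool:
  plan:
    - [[1, -0.04, 0.16, 0, 0, 0, -0.95], [1, -0.04, 0.16, 0, 0, 0, -0.95], [1, -0.04, 0.16, 0, 0, 0, -0.95], [1, -0.04, 0.16, 0, 0, 0, -0.95], [1, -0.04, 0.16, 0, 0, 0, -0.95]]

```text
t: 6.97
ee_pos: [447.3, -91.9, 151.4]
orientation: [-3.085, -0.588, -0.001]
ft_force: [0.1, 0.2, -2.0]
width: 23.7
grasp_force: 30.0
```

Call:
servo_tool:
  plan:
    - [[1, -0.04, 0.16, 0, 0, 0, -0.95], [1, -0.04, 0.16, 0, 0, 0, -0.95], [1, -0.04, 0.16, 0, 0, 0, -0.95], [1, 0, 0, 0, 0, 0, 0], [1, 0, 0, 0, 0, 0, 0]]

```text
t: 7.38
ee_pos: [442.8, -72.9, 151.3]
orientation: [-3.134, -0.213, -0.002]
ft_force: [-0.1, -0.3, -1.8]
width: 23.6
grasp_force: 30.0
```

```bash
python3 -c "
from h import *
import pickle
go([439,-71,141],7.25)
o=readout.get_obs();pickle.dump(o,open('w5.pkl','wb'))
a=save('wrist','w5.png');b=save('top','top5.png');s=save('side','side5.png')
c=np.zeros((600,800,3),np.uint8);c[:400,:640]=a
# predicted tip px in top & side
R=Ro.from_rotvec(o['orientation']).as_matrix();tip=o['ee_pos']+R@np.array([143,0,81.]);print('tip pred',tip)
def px(n,p):
    q=vision.camera_params(n);K=np.array([[q['fx'],0,q['cx']],[0,q['fy'],q['cy']],[0,0,1.]]);return cv2.projectPoints(p.reshape(1,3),q['rvec'],q['tvec'],K,np.array(q['D']))[0].ravel()
for k,(n,im) in enumerate((('top',b),('side',s))):
    u=px(n,tip);x,y=int(u[0])-25,int(u[1])-25;print(n,u,x,y)
    c[400:600,k*250:k*250+200]=cv2.resize(im[y:y+50,x:x+50],(200,200),interpolation=cv2.INTER_CUBIC)
cv2.imwrite('pics/c5.png',np.clip(c[...,::-1]*1.5,0,255).astype(np.uint8))"
```

```text
t 7.3833 shift40 [-0.09  0.05 -0.26] turn5 [-0.01  0.01 -0.1 ] pos [442.79 -72.88 151.25] f [-0.05 -0.31 -1.78] w 23.601861264097675 29.9873086810112
tip pred [584.58 -53.48  70.44]
top [314.57 185.91] 289 160
side [308.79 211.56] 283 186
```

View pics/c5.png

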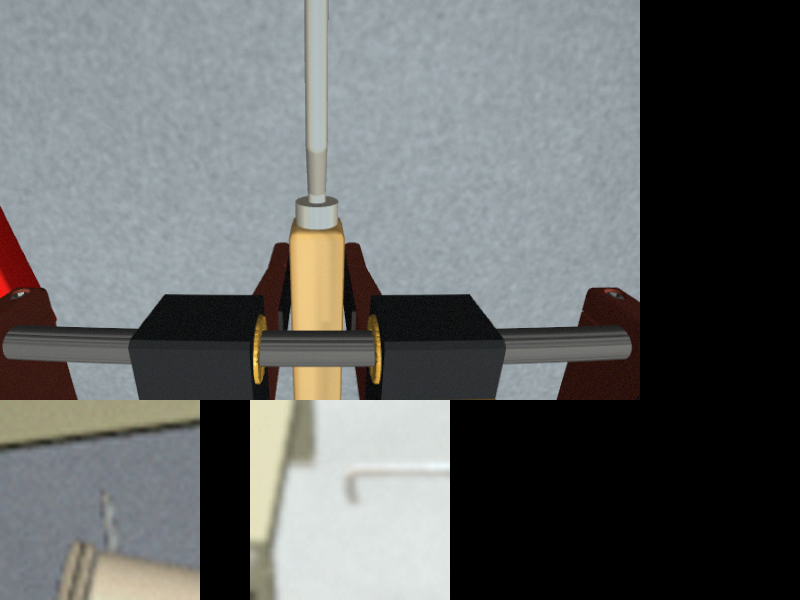

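The side crop shows the tip end at (308.5,211) against a predicted (308.8,211.6), so the hook sits in the hand as assumed. The rod end in the top view is at (315,182.8).

```bash
python3 -c "
from h import *
import pickle
o=pickle.load(open('w5.pkl','rb'));R=Ro.from_rotvec(o['orientation']).as_matrix()
for z in (102,106):print('rodend tool',R.T@(atz('top',(315,182.8),z)-o['ee_pos']))
x,r=tri(ray('top',(315,182.8)),ray('side',(308,203)));print(x,r)
ring=np.array([669.8,-41.4,45])
a=np.radians(7.25);print('origin at ring',ring-143*ex,'pre 60',ring-203*ex)
go((ring-203*ex)[:2].tolist()+[141],7.25)
"
```

```text
rodend tool [147.8676708    1.62069241  49.44168901]
rodend tool [147.08772816   1.42465527  45.4408133 ]
[587.89478838 -54.56143197 102.74613705] [np.float64(1.5103942645413388), np.float64(1.5103942645412278)]
origin at ring [527.9432922  -59.44645259  45.        ] pre 60 [468.42299522 -67.01839073  45.        ]
t 7.5333 shift40 [ 0.63  0.16 -0.25] turn5 [-0.01  0.02 -0.08] pos [443.14 -73.31 151.08] f [ 0.28 -0.87 -1.91] w 23.633587879951808 29.9869903922081
```

Call:
servo_tool:
  plan:
    - [[1, 0.3, 0.05, -0.25, 0, 0, -0.08], [1, 0.5, 0.08, 0, 0, 0, 0], [1, 0.5, 0.08, 0, 0, 0, 0], [1, 0.5, 0.08, 0, 0, 0, 0], [1, 0.32, 0.06, 0, 0, 0, 0]]

```text
t: 7.95
ee_pos: [529.9, -59.3, 141.0]
orientation: [-3.135, -0.198, -0.005]
ft_force: [0.5, 0.2, -1.8]
width: 24.0
grasp_force: 30.0
```

Call:
servo_tool:
  plan:
    - [[1, 0, 0, 0, 0, 0, 0], [1, 0, 0, 0, 0, 0, 0]]

```text
t: 8.12
ee_pos: [527.6, -59.2, 140.6]
orientation: [-3.134, -0.198, -0.001]
ft_force: [-0.5, 1.1, -2.2]
width: 23.5
grasp_force: 30.0
```

```bash
python3 -c "
from h import *
go([527.9,-59.4,141],7.25)"
```

```text
t 8.1167 shift40 [ 0.01 -0.    0.01] turn5 [-0.01  0.01  0.  ] pos [527.63 -59.21 140.59] f [-0.47  1.07 -2.18] w 23.542446764191027 29.987103044986725
```

Over the ring with no contact. Descend in small steps, watching the vertical force.

Call:
servo_tool:
  plan:
    - [[1, 0, 0, -0.15, 0, 0, 0], [1, 0, 0, -0.15, 0, 0, 0], [1, 0, 0, -0.1, 0, 0, 0], [1, 0, 0, 0, 0, 0, 0]]

```text
t: 8.45
ee_pos: [526.4, -59.1, 123.6]
orientation: [-3.134, -0.196, 0.002]
ft_force: [0.3, -0.5, -1.4]
width: 23.9
grasp_force: 30.0
```

```bash
python3 -c "
from h import *
import pickle
go([527.9,-59.4,111],7.25)
im=save('side','side6.png')
cv2.imwrite('pics/c6.png',np.clip(im[130:270,170:360,::-1]*1.7,0,255).astype(np.uint8).repeat(4,0).repeat(4,1))"
```

```text
t 8.45 shift40 [ 0.04 -0.01 -0.32] turn5 [-0.01 -0.01  0.02] pos [526.45 -59.1  123.64] f [ 0.27 -0.54 -1.41] w 23.88739102727927 29.987044036388397
```

Call:
servo_tool:
  plan:
    - [[1, 0, 0, -0.15, 0, 0, 0], [1, 0, 0, -0.15, 0, 0, 0], [1, 0, 0, 0, 0, 0, 0], [1, -0.1, 0, 0, 0, 0, 0], [1, -0.1, 0, 0, 0, 0, 0]]

```text
t: 8.92
ee_pos: [520.0, -59.1, 112.8]
orientation: [-3.135, -0.196, -0.004]
ft_force: [7.0, -1.2, -2.9]
width: 23.8
grasp_force: 30.0
```

Call:
servo_tool:
  plan:
    - [[1, -0.1, -0.01, 0, 0, 0, 0], [1, -0.1, -0.01, 0, 0, 0, 0], [1, -0.1, -0.02, 0, 0, 0, 0]]

```text
t: 9.17
ee_pos: [508.2, -60.8, 113.2]
orientation: [-3.135, -0.196, -0.005]
ft_force: [5.1, -0.5, -4.7]
width: 23.8
grasp_force: 30.0
```

Call:
servo_tool:
  plan:
    - [[1, -0.1, -0.02, 0, 0, 0, 0], [1, -0.1, -0.02, 0, 0, 0, 0], [1, -0.1, -0.02, 0, 0, 0, 0]]

```text
t: 9.42
ee_pos: [495.7, -63.2, 113.1]
orientation: [-3.135, -0.197, -0.004]
ft_force: [4.1, 0.2, -3.5]
width: 23.6
grasp_force: 30.0
```

The pull gives a steady 4–5 N, so the ring is caught and the drawer is sliding. Keep pulling along the shelf axis and drift toward the middle.

Call:
servo_tool:
  plan:
    - [[1, -0.145, -0.06, 0, 0, 0, 0], [1, -0.145, -0.06, 0, 0, 0, 0], [1, -0.145, -0.06, 0, 0, 0, 0], [1, -0.145, -0.06, 0, 0, 0, 0], [1, -0.145, -0.06, 0, 0, 0, 0]]

```text
t: 9.83
ee_pos: [466.4, -75.2, 113.0]
orientation: [-3.135, -0.197, -0.003]
ft_force: [4.6, -0.5, -2.7]
width: 23.7
grasp_force: 30.0
```

Call:
servo_tool:
  plan:
    - [[1, -0.145, -0.06, 0, 0, 0, 0], [1, -0.145, -0.06, 0, 0, 0, 0], [1, -0.145, -0.06, 0, 0, 0, 0], [1, -0.1, -0.03, 0, 0, 0, 0]]

```text
t: 10.17
ee_pos: [444.5, -83.6, 112.8]
orientation: [-3.134, -0.196, -0.001]
ft_force: [3.8, 0.2, -2.2]
width: 23.5
grasp_force: 30.0
```

```bash
python3 -c "
from h import *
go([527.9,-59.4,111],7.25)
o=readout.get_obs();R=Ro.from_rotvec(o['orientation']).as_matrix();print(sh(o['ee_pos']+R@np.array([143,0,81.])))
im=save('top','top7.png');cv2.imwrite('pics/c7.png',np.clip(cv2.resize(im[120:240,250:390,::-1],None,fx=4.5,fy=4.5,interpolation=cv2.INTER_CUBIC)*1.7,0,255).astype(np.uint8))"
```

```text
t 10.1667 shift40 [ 2.09  0.61 -0.05] turn5 [-0.01  0.01  0.02] pos [444.46 -83.65 112.84] f [ 3.77  0.24 -2.24] w 23.474759800622383 29.997513592243195
[-49.52  12.54  31.96]
```

Call:
servo_tool:
  plan:
    - [[1, -0.1, -0.02, 0, 0, 0, 0], [1, -0.1, -0.02, 0, 0, 0, 0], [1, -0.08, -0.02, 0, 0, 0, 0]]

```text
t: 10.47
ee_pos: [433.7, -85.8, 112.7]
orientation: [-3.134, -0.197, -0.001]
ft_force: [3.2, 0.7, -3.1]
width: 24.1
grasp_force: 30.0
```

Call:
servo_tool:
  plan:
    - [[1, -0.05, -0.01, 0, 0, 0, 0], [1, -0.05, -0.01, 0, 0, 0, 0]]

```text
t: 10.63
ee_pos: [429.9, -86.6, 112.8]
orientation: [-3.135, -0.197, -0.002]
ft_force: [4.4, -0.1, -4.9]
width: 23.8
grasp_force: 30.0
```

Call:
servo_tool:
  plan:
    - [[1, -0.05, -0.01, 0, 0, 0, 0], [1, -0.05, -0.01, 0, 0, 0, 0]]

```text
t: 10.8
ee_pos: [426.1, -87.4, 112.8]
orientation: [-3.135, -0.197, -0.002]
ft_force: [9.0, 0.8, -5.0]
width: 23.8
grasp_force: 30.0
```

Call:
servo_tool:
  plan:
    - [[1, -0.05, -0.01, 0, 0, 0, 0], [1, -0.03, 0, 0, 0, 0, 0]]

```text
t: 10.97
ee_pos: [425.3, -88.3, 113.4]
orientation: [3.135, 0.196, 0.011]
ft_force: [12.5, 0.8, -4.7]
width: 23.7
grasp_force: 30.0
```

```bash
python3 -c "
from h import *
go([527.9,-59.4,111],7.25)
o=readout.get_obs();R=Ro.from_rotvec(o['orientation']).as_matrix();print(sh(o['ee_pos']+R@np.array([143,0,81.])))
a=save('top','top8.png');b=save('side','side8.png');w=save('wrist','w8.png')
A=cv2.resize(a[140:200,250:390],(800,343),interpolation=cv2.INTER_CUBIC);B=cv2.resize(b[170:260,170:340],(480,254),interpolation=cv2.INTER_CUBIC);W=cv2.resize(w,(320,254))
c=np.vstack([A,np.hstack([B,W])])
cv2.imwrite('pics/c8.png',np.clip(c[...,::-1]*1.7,0,255).astype(np.uint8))"
```

```text
t 10.9667 shift40 [ 2.57  0.72 -0.06] turn5 [0.   0.08 0.02] pos [425.3  -88.34 113.39] f [12.48  0.82 -4.74] w 23.715333137434985 29.999327659606934
[-68.62  10.09  33.38]
```

View pics/c8.png

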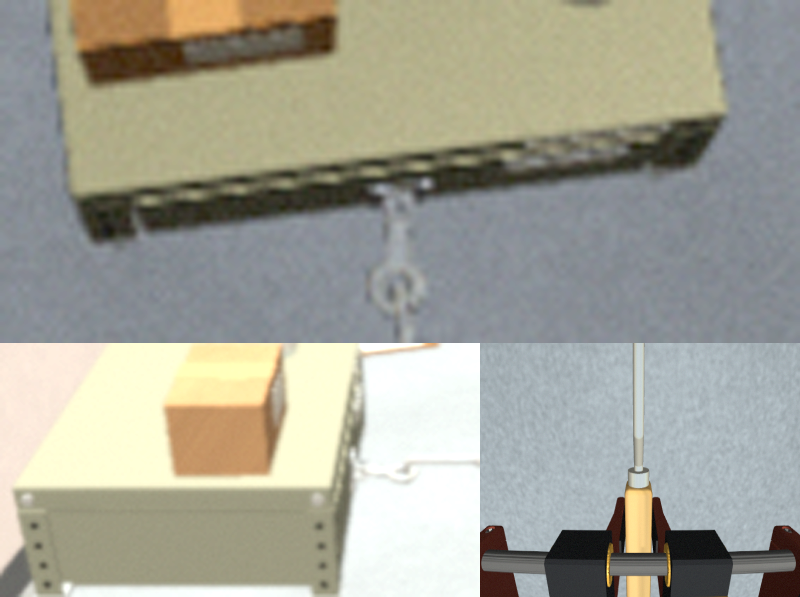

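The drawer is at its stop: force rose to 12.5 N, the tip is at shelf x −68.6 (expected about −67), and the top crop shows the panel level with the shelf edge and the hook in the ring at (398,285). Now ease forward to the middle of the hole and lift.

Call:
servo_tool:
  plan:
    - [[1, 0.1, 0.01, 0, 0, 0, 0], [1, 0.1, 0.02, 0, 0, 0, 0], [1, 0, 0, 0, 0, 0, 0], [1, 0, 0, 0, 0, 0, 0]]

```text
t: 11.45
ee_pos: [430.4, -86.5, 112.7]
orientation: [-3.134, -0.197, -0.0]
ft_force: [-0.9, -0.3, -1.6]
width: 24.3
grasp_force: 30.0
```

```bash
python3 -c "
from h import *
go([431.3,-87.6,150],7.25)"
```

```text
t 11.45 shift40 [ 0.02 -0.03  0.93] turn5 [-0.01 -0.    0.01] pos [430.42 -86.47 112.67] f [-0.92 -0.27 -1.58] w 24.25964852178046 29.99940276145935
```

Free in the hole (no drawer load). Lift straight up.

Call:
servo_tool:
  plan:
    - [[1, 0, 0, 0.15, 0, 0, 0], [1, 0, 0, 0.25, 0, 0, 0], [1, 0, 0, 0.25, 0, 0, 0]]

```text
t: 11.7
ee_pos: [430.5, -86.6, 139.5]
orientation: [-3.134, -0.197, -0.0]
ft_force: [-0.8, -0.0, -1.7]
width: 23.8
grasp_force: 30.0
```

Call:
servo_tool:
  plan:
    - [[1, 0, 0, 0.3, 0, 0, 0], [1, 0, 0, 0.2, 0, 0, 0], [1, 0, 0, 0, 0, 0, 0]]

```text
t: 11.95
ee_pos: [431.9, -86.9, 160.9]
orientation: [3.135, 0.197, 0.008]
ft_force: [0.7, -0.7, -1.7]
width: 24.0
grasp_force: 30.0
```

```bash
python3 -c "
from h import *
go([431.3,-87.6,150],7.25)"
```

```text
t 11.95 shift40 [-0.01 -0.02 -0.27] turn5 [-0.    0.06  0.02] pos [431.9  -86.86 160.94] f [ 0.73 -0.67 -1.7 ] w 23.982523688707534 29.999601244926453
```

Unhooked. Carry the hook back to its old clear spot in front of the shelf (origin ≈ (472,-188), yaw 93°).

Call:
servo_tool:
  plan:
    - [[1, 0.05, -0.14, 0, 0, 0, 0.95], [1, 0.05, -0.14, 0, 0, 0, 0.95], [1, 0.05, -0.14, 0, 0, 0, 0.95], [1, 0.05, -0.14, 0, 0, 0, 0.95], [1, 0.05, -0.14, 0, 0, 0, 0.95]]

```text
t: 12.37
ee_pos: [440.9, -114.9, 158.9]
orientation: [-3.025, -0.844, -0.002]
ft_force: [-0.5, 1.3, -1.9]
width: 23.7
grasp_force: 30.0
```

Call:
servo_tool:
  plan:
    - [[1, 0.05, -0.14, 0, 0, 0, 0.95], [1, 0.05, -0.14, 0, 0, 0, 0.95], [1, 0.05, -0.14, 0, 0, 0, 0.95], [1, 0.05, -0.14, 0, 0, 0, 0.95], [1, 0.05, -0.14, 0, 0, 0, 0.95]]

```text
t: 12.78
ee_pos: [450.9, -142.9, 158.8]
orientation: [-2.786, -1.448, -0.001]
ft_force: [0.4, 0.2, -1.3]
width: 23.4
grasp_force: 30.0
```

Call:
servo_tool:
  plan:
    - [[1, 0.05, -0.14, 0, 0, 0, 0.95], [1, 0.05, -0.14, 0, 0, 0, 0.95], [1, 0.05, -0.14, 0, 0, 0, 0.95], [1, 0.05, -0.14, 0, 0, 0, 0.95], [1, 0.05, -0.14, 0, 0, 0, 0.95]]

```text
t: 13.2
ee_pos: [460.9, -170.8, 158.8]
orientation: [-2.429, -1.99, -0.001]
ft_force: [-0.1, 0.1, -1.2]
width: 23.8
grasp_force: 30.0
```

Call:
servo_tool:
  plan:
    - [[1, 0.05, -0.14, 0, 0, 0, 0.95], [1, 0.05, -0.14, 0, 0, 0, 0.95], [1, 0.05, -0.14, 0, 0, 0, 0.95], [1, 0, 0, 0, 0, 0, 0], [1, 0, 0, 0, 0, 0, 0]]

```text
t: 13.62
ee_pos: [466.8, -187.5, 158.8]
orientation: [-2.171, -2.268, -0.001]
ft_force: [0.2, 0.9, -1.2]
width: 24.2
grasp_force: 30.0
```

```bash
python3 -c "
from h import *
go([472,-188,84],93)"
```

```text
t 13.6167 shift40 [ 0.13 -0.01 -1.87] turn5 [-0.02 -0.01  0.1 ] pos [ 466.83 -187.47  158.77] f [ 0.2   0.94 -1.19] w 24.16292941538995 29.99928116798401
```

Call:
servo_tool:
  plan:
    - [[1, 0, 0, -0.5, 0, 0, 0], [1, 0, 0, -0.5, 0, 0, 0], [1, 0, 0, -0.5, 0, 0, 0], [1, 0, 0, -0.25, 0, 0, 0], [1, 0, 0, 0, 0, 0, 0]]

```text
t: 14.03
ee_pos: [465.7, -186.6, 87.0]
orientation: [-2.167, -2.267, 0.001]
ft_force: [-0.2, -0.1, -2.1]
width: 23.8
grasp_force: 30.0
```

Call:
servo_tool:
  plan:
    - [[1, 0, 0, -0.04, 0, 0, 0], [1, 0, 0, -0.04, 0, 0, 0], [1, 0, 0, 0, 0, 0, 0]]

```text
t: 14.28
ee_pos: [467.4, -187.6, 86.3]
orientation: [-2.169, -2.272, -0.001]
ft_force: [-1.2, 0.1, -1.3]
width: 23.6
grasp_force: 30.0
```

Call:
servo_tool:
  plan:
    - [[1, 0, 0, -0.02, 0, 0, 0], [1, 0, 0, -0.02, 0, 0, 0], [1, 0, 0, 0, 0, 0, 0]]

```text
t: 14.53
ee_pos: [467.2, -187.5, 84.4]
orientation: [-2.168, -2.272, -0.001]
ft_force: [0.9, -0.6, -1.5]
width: 24.1
grasp_force: 30.0
```

Call:
servo_tool:
  plan:
    - [[1, 0, 0, -0.02, 0, 0, 0], [1, 0, 0, -0.02, 0, 0, 0], [1, 0, 0, 0, 0, 0, 0]]

```text
t: 14.78
ee_pos: [467.2, -187.6, 83.0]
orientation: [-2.168, -2.272, -0.001]
ft_force: [-0.9, -0.8, 6.6]
width: 23.7
grasp_force: 30.0
```

Call:
servo_tool:
  plan:
    - [[1, 0, 0, -0.01, 0, 0, 0], [1, 0, 0, 0, 0, 0, 0], [1, 0, 0, 0, 0, 0, 0]]

```text
t: 15.03
ee_pos: [467.2, -187.6, 82.9]
orientation: [-2.168, -2.272, -0.001]
ft_force: [-2.4, 0.2, 10.4]
width: 23.9
grasp_force: 30.0
```

The hook is on the bench (force rose to +10 N). Open the fingers and retreat straight up.

Call:
servo_tool:
  plan:
    - [[1, 0, 0, 0.01, 0, 0, 0], [-0.3, 0, 0, 0, 0, 0, 0], [-0.3, 0, 0, 0, 0, 0, 0], [-0.3, 0, 0, 0, 0, 0, 0], [-0.3, 0, 0, 0, 0, 0, 0]]

```text
t: 15.45
ee_pos: [467.0, -187.5, 82.3]
orientation: [-2.168, -2.272, -0.001]
ft_force: [0.0, 0.3, -0.3]
width: 46.4
grasp_force: 0.0
```

Call:
servo_tool:
  plan:
    - [[-0.3, 0, 0, 0, 0, 0, 0], [-0.3, 0, 0, 0, 0, 0, 0], [-0.3, 0, 0, 0.2, 0, 0, 0], [-0.3, 0, 0, 0.6, 0, 0, 0], [-0.3, 0, 0, 0.8, 0, 0, 0]]

```text
t: 15.87
ee_pos: [465.7, -186.9, 145.8]
orientation: [-2.165, -2.268, 0.002]
ft_force: [0.2, 0.1, -0.3]
width: 57.0
grasp_force: 0.0
```

Call:
servo_tool:
  plan:
    - [[-0.3, -0.3, -0.6, 0.8, 0, 0, 0], [-0.3, -0.3, -0.9, 0.8, 0, 0, 0], [-0.3, -0.3, -0.9, 0.5, 0, 0, 0], [-0.3, -0.3, -0.9, 0.5, 0, 0, 0], [-0.3, 0, 0, 0, 0, 0, 0]]

```text
t: 16.28
ee_pos: [421.9, -317.3, 248.9]
orientation: [2.168, 2.263, 0.0]
ft_force: [1.1, -0.3, 1.0]
width: 56.4
grasp_force: 0.0
```

```bash
python3 -c "
from h import *
go([472,-188,84],93)
a=save('top','top9.png');b=save('side','side9.png')
A=cv2.resize(a[60:310,80:430],(800,571))
cv2.imwrite('pics/c9.png',np.clip(A[...,::-1]*1.7,0,255).astype(np.uint8))
old=cv2.imread('pics/top0.png')[...,::-1];d=cv2.absdiff(old,a).max(2)
for n,(x0,x1,y0,y1) in dict(box=(258,310,112,150),jar=(343,366,114,140),carton=(165,206,224,268),can=(211,235,200,224)).items(): print(n,(d[y0:y1,x0:x1]>40).sum())
"
```

```text
t 16.2833 shift40 [ 1.25  3.23 -4.12] turn5 [0.06 0.07 0.1 ] pos [ 421.89 -317.29  248.89] f [ 1.14 -0.35  1.03] w 56.44214499357004 0.0
box 0
jar 0
carton 0
can 0
```

View pics/c9.png

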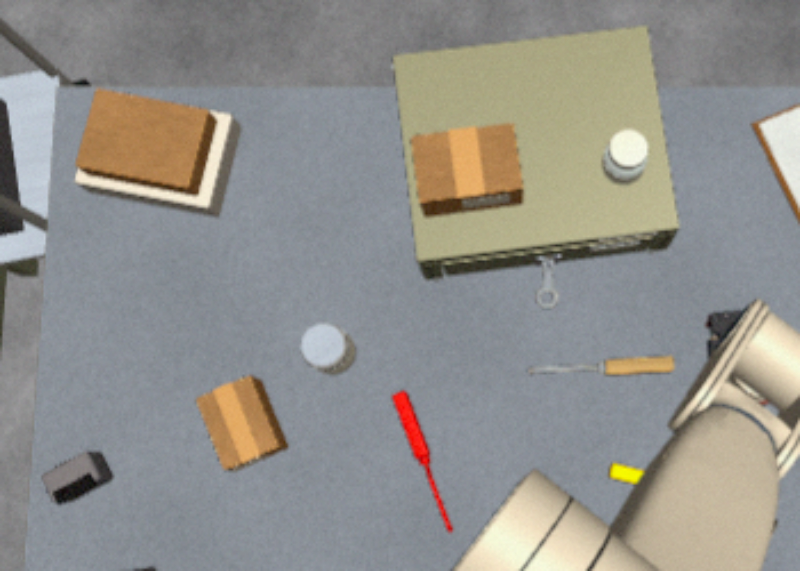

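The top view shows the drawer level with the shelf front, the ring at (547,297), and the hook lying free at (530,371)-(672,366). The bystanders have not moved.

```bash
python3 -c "
from workcell import close_job
print(close_job())"
```

```text
the job is handed in; nothing more can be done
None
```

The job is handed in at about 16 s of robot time: the hook drew the drawer out to its stop, level with the shelf front, and now lies free on the bench; the carton, can, stock box and jar show no movement in the top view.

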